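# Couple the trailer head to the test ball

## Task

On the bench stand, raise the coupler's handle all the way, push the drawbar down until the coupler head sits fully on the tow ball, then press the handle fully down to lock it. Leave the loose things round the stand where they are.

Things in the scene. Friction and masses are not known exactly. Their poses are not given: they have to be found in the camera images.
- stand: fixed grey base plate, 110 x 400 x 12 mm, origin on the bench below the drawbar's centre line; its own y runs along the drawbar from the pivot (at y = -190 mm, z = 115 mm in its frame, between two 8 mm bracket plates 137 mm high) towards the tow ball (at y = +90 mm), its x runs across, its z up. All other parts move in its y-z plane at x = 0
- ball (a point): centre of the steel tow ball, 50 mm in diameter, fixed on the stand 85 mm above the bench
- drawbar (a joint): angle of the drawbar about its pivot (rad): 0 = level, the coupler head fully down on the ball (hard stop); grows as the head rises, up to 0.30. It stays where it is left; 3 to 7 N down at the press spot moves it. Dark square steel bar 40 mm wide, 30 mm high, 225 mm long from the pivot, carrying the coupler head (74 mm wide, from 222 to 340 mm from the pivot, top level with the bar's)
- drawbar_pivot (a point): the drawbar's pivot, on the bar's centre line, 280 mm from the ball along the stand's y
- press_spot (a point): a point on the top face of the drawbar, 165 mm from its pivot along the bar and 15 mm above its centre line, just behind the coupler head; its own z axis is the bar's upward normal, its y points along the bar to the head
- handle (a joint): handle's angle against the drawbar (rad): 0 = in line with it, pointing beyond the head's nose (locked, hard stop); grows as it is raised, up to 1.45 (upright, open). Stays where left; 1 to 2 N at its grip moves it. Below about 1 rad a fork it drives under the head bars the ball (drawbar stops at 0.17 rad); with the head down, shutting it slides the fork under the ball
- handle_hinge (a point): the handle's hinge, on the coupler head at mid-width, 325 mm from the drawbar's pivot on the bar's centre line; its axis lies across the bar
- handle_grip (a point): middle of the handle's cross grip: a round black rubber sleeve, 18 mm in diameter, 88 mm long across the drawbar, carried by two flat arms 52 mm either side of the middle (8 mm thick), 110 mm from the handle's hinge; nothing lies under it down to the bench
- tin: small paint tin, 78 mm wide, 77 mm high, loose bystander; origin at the centre of its underside
- spanner: combination spanner, 204 mm long, lying flat, loose bystander; origin at the centre of its underside
- marker: paint marker, 133 mm long, 18 mm thick, lying, loose bystander; origin at the centre of its underside

How it is judged (in metres and radians):
On the way, in this order (a step that is already met when the one before it is completed fails the run):
1. the handle is raised (above 1.15 rad) while the head is still off the ball (value of joint handle above 1.15 rad and value of joint drawbar above 0.1 rad), for 0.2 s.
2. the coupler head is fully down on the ball (drawbar below 0.02 rad) with the handle still up (above 0.8 rad) (value of joint drawbar below 0.02 rad and value of joint handle above 0.8 rad), for 0.2 s.
At the end, for the whole second after the job is handed in: the coupler head is down on the ball (drawbar within 0.02 rad of level) and the handle is pressed down (within 0.1 rad of its stop) and at rest (value of joint drawbar below 0.02 rad and value of joint handle below 0.1 rad and velocity of joint handle between -0.05 and 0.05 rad/s); the robot touches nothing.
It fails at once if a loose bystander is shifted by more than 40 mm (distance of any of tin, spanner, marker from where it was at the start of the episode above 0.04 m).
It also fails if it takes over 61 s, if anything falls off the work surface, if the arm or the gripper's body presses on something with over 40 N, if the wrist force passes 120 N, or if a joint passes its speed limit or range.

## Robot

A 6-joint arm with a two-finger parallel gripper is mounted at the origin on a cart in front of the work surface, level with it; the furniture and walls round the work are solid. World frame = base frame: x ahead of the robot, y to its left, z up, the work surface at z = 0. Lengths are in mm, angles in degrees, forces in N, time in s.
With the tool pointing down it reaches from about 350 to 925 mm from the base axis. Payload 6.4 kg.
Tool frame: the origin (TCP) lies at the centre of the arm's flange, where the gripper is bolted on; the fingertips stand manip.tip_reach ahead of it and the grasp point (between the pads) lies 180 mm ahead of it (manip.tip_reach is the distance from the TCP to the fingertips, in mm); z points along the fingers, y is the line along which they close (so a half turn about z gives the same grasp; the last joint's range is limited). The gripper opens to 94 mm and grips with 3 to 60 N. Pads are 16 mm wide; open, the fingers measure 119 mm over their backs; the gripper's body (75 mm by 177 mm) begins 78 mm behind the grasp point.
Start: joints at [-84.975, 14.043, 89.255, -0, 76.702, -9.975], TCP at [168.237, -627.863, 404.655] pointing down, gripper open.
Joint ranges: [-179.41, 179.41], [-58.25, 129.5], [7.25, 145.43], [-54.29, 234.29], [11.92, 165.04], [-157.13, 157.13]. Speed limits (degrees/s): [147.25, 147.25, 180, 180, 180, 180].

## Interface

Orientations are given as a 3x3 rotation matrix whose columns are the frame's x, y, z axes.
In Python, from workcell import manip gives the robot as it stands. The module is installed in compiled form; this text tells all that it offers.
- The arm moves only by the tool drive_tool, never from a script. Its argument "moves" is a list of rows, each a list of 7 numbers: the finger opening in mm, from 0 to 94, then the shift along the tool's x, y, z in mm, then the turn, a rotation vector about the tool's x, y, z in degrees. In form: [[jaw, tx, ty, tz, ax, ay, az], ...]. A call has 1 to 8 rows; each row is the pose to reach, as a shift and turn from the pose commanded when the call began, along the tool's axes at that moment; what a row does not reach only later rows make up. A row lasts 1/12 s, in which the tool goes at most 41.7 mm and 7.16 degrees, less where a joint would pass 70% of its speed; a pose out of reach is approached as far as the arm can. A call with a gripper value outside its range is refused whole. The fingers move at their own pace and stop on an object; "force" is the grip in N (left out, the last holds). Time passes only in rows, so rows that repeat a pose let the fingers close. It gives the time, the measured TCP pose, the force, the opening and the grip force at its end, in the units of the state.
- manip.sense(): the state, without advancing time (a new reading comes with each control period).
- manip.camera(name): name is "scene" or "top" or "wrist"; returns a dict with "image" (400x640x3 uint8, red, green, blue), "intrinsics" (3x3 intrinsics, pixels), "xyz" and "rotation" of the camera in the world; the wrist camera has in their place "hand_eye" (4x4, takes a point from camera to tool coordinates, whose origin is the TCP and whose axes are the flange's). Camera axes: x right, y up, looking along -z (the intrinsics and any distortion apply to the point x, -y, -z); pixel columns grow to the right and rows downward; lengths in mm; the calibration is good to about 2 mm. A picture is of the moment at which its call begins: read the wrist's pose just before it. There is no depth.
- manip.job_done(): hands the job in; it is judged then, once.
Trained networks look in a picture, given as the dict that the camera call returned (one of the last four; its "shot" number tells which), for a name from the list of things; names that differ only in an ending like _2 or _b are one class to them, and where a whole thing is asked for, a point or a joint stands for the part that bears it (a point fixed in the world has none). Each returns a list of dicts, best first, with "conf" (0 to 1); they miss things now and then, are a little off and sometimes report something else, mostly with a low value. They report only what shows in the picture. A call takes as long as a camera call.
- manip.silhouettes(name, picture): "mask" (400x640 bool, what is visible of it) and "location" ([column, row] in pixels, amid what is visible of it).
The state is a dict: "clock": time; "joint_pos": joint angles; "qd": joint speeds; "joint_efforts": joint torques, N m; "ee_pos": TCP position; "eef_rot": TCP orientation; "wrist_force": force on the tool from outside, world axes, zero at the start; "torque": the same for the moment, N m; "gripper_width": opening from 0.0 (shut) to 1.0 (fully open); "grip_force": force on a finger pad.
Only numpy, scipy, OpenCV 4.12 (cv2) and the standard library are available. Lean on these libraries where they do the work, as an engineer would, in place of code of your own. Each camera call takes 0.05 s, during which the arm holds its last target. There are 200 camera calls.

## Working session

There is one attempt and no reset: what is moved stays moved. The work goes in short steps, Python scripts to look and compute and a tool call to move; the robot and the scene stay as the last step left them, time stands still between calls to the robot, and variables do not carry over. Pictures are saved under pics/ and viewed, at most 10 in all, crops included, and the job is handed in when it is done.

Besides the shell and the picture viewer there is one more tool, called as name([rows], argument=value, ...), one row to a line, values as JSON. drive_tool: Moves the arm, as the interface text tells. Its arguments: {"type":"object","properties":{"moves":{"type":"array","items":{"type":"array","items":{"type":"number"}}},"force":{"type":"number"}},"required":["moves"]}

```bash
mkdir -p pics
python3 - <<'E'
from workcell import manip
import cv2,numpy as np
print(manip.sense(), manip.tip_reach)
for n in ("scene","top"):
    p=manip.camera(n); cv2.imwrite(f"pics/{n}.png",p["image"][:,:,::-1])
    print(n,p["xyz"],p["rotation"],p["intrinsics"],[k for k in p])
    for t in ("drawbar","handle","stand","tin","spanner","marker"):
        print(t,[(round(d["conf"],2),np.round(d["location"]),int(d["mask"].sum())) for d in manip.silhouettes(t,p)][:2])
E
```

```text
{'clock': 0.0, 'joint_pos': array([-8.49743776e+01,  1.40819119e+01,  8.93231528e+01,  2.00872958e-03,
        7.67002866e+01, -9.97409127e+00]), 'qd': array([-0.08179928,  0.0203665 ,  0.00602206,  0.04655952,  0.03822946,
        0.03860945]), 'joint_efforts': array([ 7.05966777e-04, -4.15831697e+01, -3.14602268e+01,  6.85054413e-02,
        3.32133647e-02, -1.52485222e-04]), 'ee_pos': array([ 168.23012464, -627.62392569,  403.5861505 ]), 'eef_rot': array([[ 9.65929237e-01,  2.58806283e-01, -1.27087127e-04],
       [ 2.58806075e-01, -9.65927559e-01,  1.83464576e-03],
       [ 3.52060890e-04, -1.80502890e-03, -9.99998309e-01]]), 'wrist_force': array([ 0.07410701, -0.36127109,  0.25037362]), 'torque': array([ 0.02062411, -0.0337887 ,  0.0496322 ]), 'grip_force': 0.0, 'gripper_width': 0.9987141759801679} 199.2
scene [ 327.11038496 -774.06813933  659.74871285] [[ 0.92147238  0.24812297 -0.29887061]
 [-0.38828308  0.61049353 -0.69031435]
 [ 0.01117572  0.75215201  0.65889488]] [[424.80334082   0.         315.52705676]
 [  0.         424.80334082 199.29764699]
 [  0.           0.        
[... 183 characters left out ...]
.]), 12018)]
tin [(0.72, array([339., 194.]), 1475)]
spanner [(0.66, array([344., 269.]), 650)]
marker [(0.84, array([254., 237.]), 376)]
top [ 505.73068598 -180.93418019 1047.99288078] [[-0.00452199  0.99570841 -0.09243545]
 [-0.99991656 -0.00338374  0.01246698]
 [ 0.0121007   0.09248411  0.99564063]] [[373.49348377   0.         327.14934586]
 [  0.         373.49348377 196.87210246]
 [  0.           0.           1.        ]] ['image', 'intrinsics', 'xyz', 'rotation', 'shot']
drawbar []
handle [(0.71, array([225., 188.]), 933)]
stand [(0.67, array([316., 216.]), 6881)]
tin [(0.61, array([300., 173.]), 797)]
spanner [(0.91, array([355., 194.]), 423)]
marker [(0.74, array([307., 252.]), 305)]
```

View pics/scene.png

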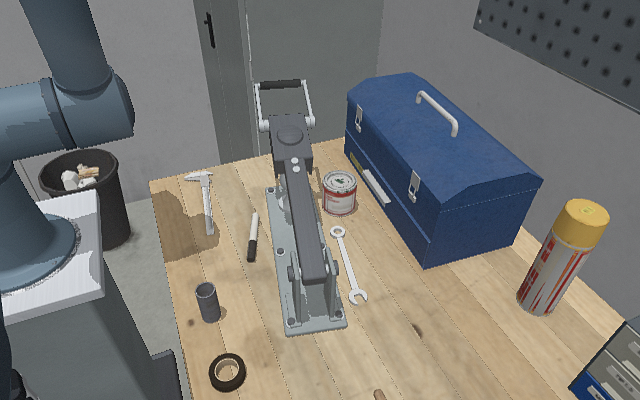

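View pics/top.png

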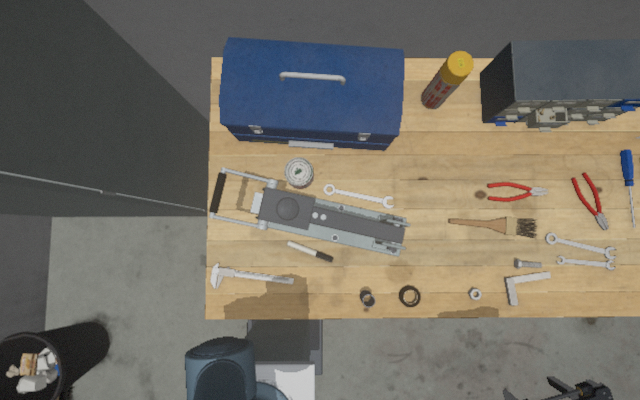

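Run:
```python
import cv2
a=cv2.imread("pics/scene.png")[70:340,220:380]; b=cv2.imread("pics/top.png")[160:265,200:420]
cv2.imwrite("pics/a.png",cv2.resize(a,None,fx=2.2,fy=2.2,interpolation=cv2.INTER_CUBIC))
cv2.imwrite("pics/b.png",cv2.resize(b,None,fx=3.6,fy=3.6,interpolation=cv2.INTER_CUBIC))
```

```text
(no output)
```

View pics/a.png

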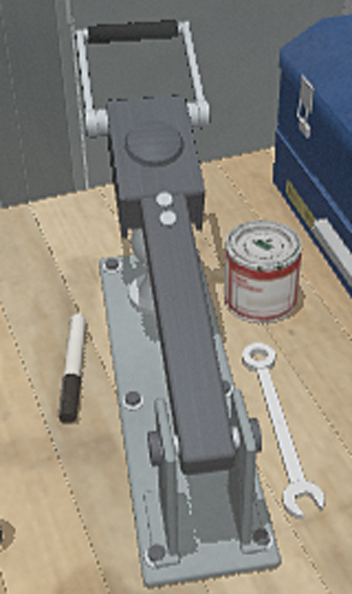

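View pics/b.png

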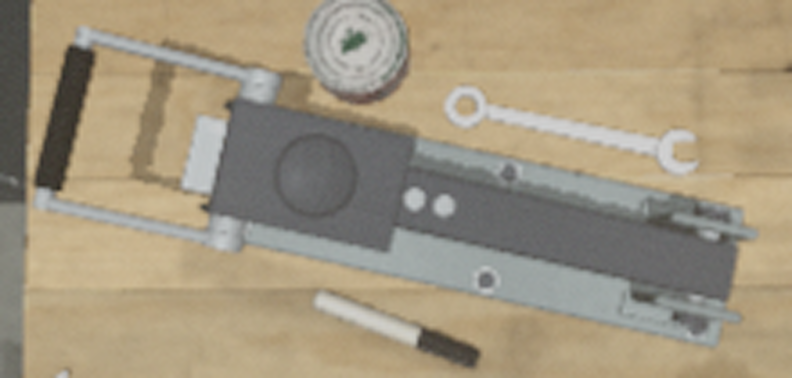

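```bash
cat > fit.py <<'E'
import numpy as np
from scipy.optimize import least_squares
C={"s":(np.array([327.11,-774.07,659.75]),np.array([[.92147238,.24812297,-.29887061],[-.38828308,.61049353,-.69031435],[.01117572,.75215201,.65889488]]),424.803,315.527,199.298),
"t":(np.array([505.731,-180.934,1047.993]),np.array([[-.00452199,.99570841,-.09243545],[-.99991656,-.00338374,.01246698],[.0121007,.09248411,.99564063]]),373.4935,327.149,196.872)}
def proj(c,P):
    p,R,f,u,v=C[c]; d=R.T@(P-p); return np.array([u-f*d[0]/d[2], v+f*d[1]/d[2]])
def W(P,x):
    c,s=np.cos(x[2]),np.sin(x[2]); return np.array([x[0]+c*P[0]-s*P[1],x[1]+s*P[0]+c*P[1],P[2]])
def bar(a,X,z,q): return np.array([X,-190+a*np.cos(q)-z*np.sin(q),115+a*np.sin(q)+z*np.cos(q)])
def grip(X,q,h): return bar(325,X,0,q)+110*np.array([0,np.cos(q+h),np.sin(q+h)])
def crop(c,u,v): return np.array([220+u/2.2,70+v/2.2]) if c=="s" else np.array([200+u/3.6,160+v/3.6])
F=[("s","g",-44,90,33),("s","g",44,181,28),("t","g",44,82,48),("t","g",-44,50,188),
("s",(-55,-200,12),0,143,577),("s",(55,-200,12),0,279,562),("s",(-55,200,12),0,101,258),("t",(55,-200,12),0,743,208),("t",(-55,-200,12),0,717,342),
("s","b",(222,37),204,190),("s","b",(222,-37),123,197),("t","b",(222,37),415,137),("t","b",(222,-37),388,250),
("s","b",(340,-37),108,100),("s","b",(340,37),190,98),("t","b",(340,37),232,98),("t","b",(340,-37),212,212)]
def res(x):
    r=[]
    for c,k,a,u,v in F:
        P=grip(a,x[3],x[4]) if k=="g" else bar(a[0],a[1],15,x[3]) if k=="b" else np.array(k,float)
        r.append(proj(c,W(P,x))-crop(c,u,v))
    return np.ravel(r)
if __name__=="__main__":
    s=least_squares(res,[450,-250,.2,.25,.1],loss="soft_l1"); x=s.x
    print(np.round(x,3)); print(np.round(res(x).reshape(-1,2),1).tolist())
    for n,P in (("grip",grip(0,x[3],x[4])),("hinge",bar(325,0,0,x[3])),("press",bar(165,0,15,x[3])),("pivot",bar(0,0,0,0))): print(n,np.round(W(P,x)))
E
python3 fit.py
```

```text
[ 5.43824e+02 -1.80677e+02 -2.17000e-01  2.70000e-01  1.07000e-01]
[[-1.1, 0.5], [-1.9, -0.1], [2.5, -1.2], [1.8, -0.6], [-1.3, -14.9], [-2.1, -17.4], [-2.7, -9.5], [-9.4, -4.1], [-9.9, -2.3], [1.1, 1.3], [-1.0, 2.0], [2.1, -0.6], [2.7, -0.6], [-1.2, 0.5], [-2.3, -1.6], [2.9, -1.8], [0.9, -1.0]]
grip [592.  39. 242.]
hinge [570. -60. 202.]
press [ 536. -215.  174.]
pivot [ 503. -366.  115.]
```

```bash
sed -i 's/else np.array(k,float)/else np.array([k[0],k[1]+x[5],k[2]])/; s/\.25,\.1\]/.25,.1,-30]/' fit.py; python3 fit.py
```

```text
[ 5.43977e+02 -1.76239e+02 -2.26000e-01  2.62000e-01  1.18000e-01
 -3.50370e+01]
[[-0.7, 0.3], [-1.7, -0.2], [0.9, -2.0], [-0.2, -1.6], [-0.8, 0.5], [0.4, -2.1], [-1.3, -1.8], [1.3, -0.8], [0.6, 1.0], [0.4, 0.7], [-1.6, 1.1], [0.1, -0.7], [0.5, -0.8], [-1.2, 0.2], [-2.5, -1.7], [1.0, -2.3], [-1.3, -1.7]]
grip [595.  44. 240.]
hinge [572. -56. 199.]
press [ 536. -210.  172.]
pivot [ 501. -361.  115.]
```

drive_tool([
  [94,0,0,-115,0,0,0],
  [94,0,0,-115,0,0,0],
  [94,0,0,-115,0,0,0],
  [94,586,-538,-115,0,0,28],
  [94,586,-538,-115,0,0,28],
  [94,586,-538,-115,0,0,28],
  [94,586,-538,-115,0,0,28],
  [94,586,-538,-115,0,0,28],
])

```text
clock: 1.37
ee_pos: [280.6, -450.3, 519.7]
eef_rot: [[0.973, -0.229, 0.0], [-0.229, -0.973, -0.0], [0.0, 0.0, -1.0]]
wrist_force: [0.3, -0.9, 0.1]
gripper_width: 0.999
grip_force: 0.0
```

```bash
cat > go.py <<'E'
import sys,numpy as np
from workcell import manip
from scipy.spatial.transform import Rotation as R
# target world TCP xyz, yaw deg of tool x (tool down), optional tilt deg about tool x
def go(xyz,yaw=-13,tilt=0):
    s=manip.sense(); R0=s["eef_rot"]
    T=R.from_euler("z",yaw,degrees=True).as_matrix()@np.diag([1,-1,-1])@R.from_euler("x",tilt,degrees=True).as_matrix()
    return np.round(R0.T@(np.array(xyz)-s["ee_pos"])),np.round(R.from_matrix(R0.T@T).as_rotvec(degrees=True),1)
if __name__=="__main__": a=[float(v) for v in sys.argv[1:]]; print(*go(a[:3],*a[3:]))
E
python3 go.py 595 44 520
```

```text
[ 193. -553.   -0.] [ 0.  -0.  -0.3]
```

drive_tool([
  [94,193,-553,0,0,0,0],
  [94,193,-553,0,0,0,0],
  [94,193,-553,0,0,0,0],
  [94,193,-553,0,0,0,0],
  [94,193,-553,0,0,0,0],
  [94,193,-553,0,0,0,0],
  [94,193,-553,0,0,0,0],
  [94,193,-553,0,0,0,0],
])

```text
clock: 2.03
ee_pos: [458.3, -168.0, 520.1]
eef_rot: [[0.974, -0.225, 0.001], [-0.225, -0.974, -0.001], [0.001, 0.0, -1.0]]
wrist_force: [-0.2, -0.6, -0.7]
gripper_width: 1.002
grip_force: 0.0
```

```bash
python3 go.py 595 44 520
```

```text
[  85. -237.    0.] [ 0.  -0.1 -0. ]
```

Stop over the grip and check with the wrist camera.

drive_tool([
  [94,85,-237,0,0,0,0],
  [94,85,-237,0,0,0,0],
  [94,85,-237,0,0,0,0],
  [94,85,-237,0,0,0,0],
  [94,85,-237,0,0,0,0],
  [94,85,-237,0,0,0,0],
  [94,85,-237,0,0,0,0],
  [94,85,-237,0,0,0,0],
])

```text
clock: 2.7
ee_pos: [594.5, 43.5, 519.1]
eef_rot: [[0.975, -0.222, -0.001], [-0.222, -0.975, -0.0], [-0.001, 0.0, -1.0]]
wrist_force: [-0.6, -0.4, 0.4]
gripper_width: 1.002
grip_force: 0.0
```

Run:
```python
from workcell import manip
import cv2,numpy as np
s=manip.sense();p=manip.camera("wrist"); im=p["image"][:,:,::-1].copy()
print(s["ee_pos"],p["hand_eye"],p["intrinsics"])
P=np.array([595,44,240.]); H=p["hand_eye"]
t=s["eef_rot"].T@(P-s["ee_pos"]); c=H[:3,:3].T@(t-H[:3,3]); K=p["intrinsics"]
print(K[0,2]-K[0,0]*c[0]/c[2],K[1,2]+K[1,1]*c[1]/c[2])
cv2.imwrite("pics/w1.png",im)
```

```text
[594.53910972  43.47620727 519.11406454] [[-4.02259901e-04  9.64583385e-01  2.63777809e-01  7.68732578e+01]
 [ 9.99999781e-01  2.49479139e-04  6.12698929e-04  6.70272791e-01]
 [ 5.25192146e-04  2.63777997e-01 -9.64583274e-01  1.91504842e+01]
 [ 0.00000000e+00  0.00000000e+00  0.00000000e+00  1.00000000e+00]] [[292.73897586   0.         318.88025483]
 [  0.         292.73897586 199.24550461]
 [  0.           0.           1.        ]]
317.5947517837094 204.64497969439125
```

View pics/w1.png

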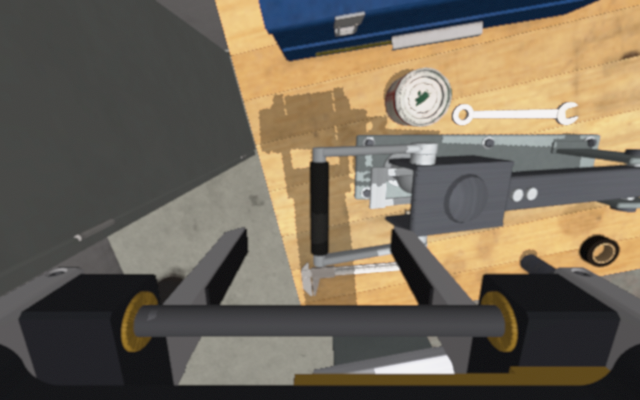

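drive_tool([
  [94,0,2,40,0,0,0],
  [94,0,2,75,0,0,0],
  [94,0,2,100,0,0,0],
  [94,0,2,100,0,0,0],
  [40,0,2,100,0,0,0],
  [10,0,2,100,0,0,0],
  [10,0,2,100,0,0,0],
  [10,0,2,100,0,0,0],
], force=10)

```text
clock: 3.42
ee_pos: [593.9, 39.4, 422.4]
eef_rot: [[0.974, -0.225, 0.004], [-0.225, -0.974, -0.001], [0.004, -0.0, -1.0]]
wrist_force: [-0.0, -0.1, -0.5]
gripper_width: 0.75
grip_force: 0.0
```

drive_tool([
  [10,0,0,0,0,0,0],
  [10,0,0,0,0,0,0],
  [10,0,0,0,0,0,0],
  [10,0,0,0,0,0,0],
], force=10)

```text
clock: 3.75
ee_pos: [593.5, 39.8, 419.8]
eef_rot: [[0.974, -0.225, 0.0], [-0.225, -0.974, -0.0], [0.0, -0.0, -1.0]]
wrist_force: [0.4, -0.2, 0.3]
gripper_width: 0.47
grip_force: 0.0
```

Run:
```python
from fit import *
from go import go
x=[543.98,-176.24,-.226,.262,.118]
g0=W(grip(0,.262,.118),x)
for h in np.append(np.arange(.22,1.36,.1),1.40): print(round(h,2),np.round(go(g0*0+np.array([0,0,0]))[0]*0).sum(), np.round(np.array([0,grip(0,.262,h)[1]-grip(0,.262,.118)[1],grip(0,.262,h)[2]-grip(0,.262,.118)[2]])))
```

```text
0.22 0.0 [ 0. -5. 10.]
0.32 0.0 [  0. -10.  20.]
0.42 0.0 [  0. -17.  29.]
0.52 0.0 [  0. -24.  37.]
0.62 0.0 [  0. -32.  44.]
0.72 0.0 [  0. -41.  51.]
0.82 0.0 [  0. -51.  56.]
0.92 0.0 [  0. -60.  61.]
1.02 0.0 [  0. -71.  65.]
1.12 0.0 [  0. -82.  67.]
1.22 0.0 [  0. -92.  69.]
1.32 0.0 [   0. -103.   69.]
1.4 0.0 [   0. -112.   69.]
```

drive_tool([
  [10,0,0,0,0,0,0],
  [10,0,0,0,0,0,0],
  [10,0,0,0,0,0,0],
  [10,0,0,0,0,0,0],
  [10,0,0,0,0,0,0],
  [10,0,0,0,0,0,0],
], force=10)

```text
clock: 4.25
ee_pos: [593.8, 41.7, 420.4]
eef_rot: [[0.975, -0.224, 0.003], [-0.224, -0.975, 0.007], [0.001, -0.007, -1.0]]
wrist_force: [2.4, 9.8, 0.7]
gripper_width: 0.19
grip_force: 10.0
```

drive_tool([
  [10,0,-2,0,0,0,0],
  [10,0,2,-10,0,0,0],
  [10,0,8,-20,0,0,0],
  [10,0,14,-29,0,0,0],
  [10,0,21,-37,0,0,0],
  [10,0,29,-44,0,0,0],
  [10,0,38,-51,0,0,0],
  [10,0,38,-51,0,0,0],
])

```text
clock: 4.92
ee_pos: [584.9, 3.0, 474.1]
eef_rot: [[0.974, -0.225, 0.003], [-0.225, -0.974, 0.003], [0.003, -0.004, -1.0]]
wrist_force: [-1.4, 6.9, 5.5]
gripper_width: 0.187
grip_force: 10.0
```

drive_tool([
  [10,0,10,-5,0,0,0],
  [10,0,19,-10,0,0,0],
  [10,0,30,-14,0,0,0],
  [10,0,41,-16,0,0,0],
  [10,0,51,-18,0,0,0],
  [10,0,62,-18,0,0,0],
  [10,0,68,-18,0,0,0],
  [10,0,68,-18,0,0,0],
])

```text
clock: 5.58
ee_pos: [569.4, -65.2, 488.3]
eef_rot: [[0.974, -0.227, -0.0], [-0.227, -0.974, -0.002], [-0.0, 0.002, -1.0]]
wrist_force: [0.6, -0.9, 3.4]
gripper_width: 0.187
grip_force: 10.0
```

Run:
```python
from workcell import manip
import cv2,numpy as np
s=manip.sense();print(s["ee_pos"],s["wrist_force"],s["torque"])
im=np.vstack([manip.camera("scene")["image"][40:340,100:500],manip.camera("top")["image"][100:300,100:500]])[:,:,::-1]
cv2.imwrite("pics/c2.png",im)
```

```text
[569.43652069 -65.20283733 488.34553695] [ 0.60653715 -0.85196887  3.43157572] [-0.03984657 -0.15515282  0.05664391]
```

View pics/c2.png

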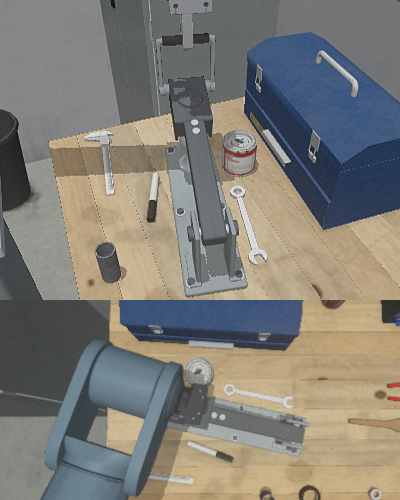

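drive_tool([
  [60,0,0,0,0,0,0],
  [60,0,0,0,0,0,0],
  [60,0,0,0,0,0,0],
  [60,0,0,0,0,0,0],
  [60,0,0,0,0,0,0],
  [60,0,0,0,0,0,0],
  [60,0,0,-30,0,0,0],
  [60,0,0,-60,0,0,0],
])

```text
clock: 6.35
ee_pos: [569.6, -63.4, 546.9]
eef_rot: [[0.974, -0.225, -0.005], [-0.225, -0.974, 0.002], [-0.006, -0.0, -1.0]]
wrist_force: [0.7, -0.1, 0.6]
gripper_width: 0.636
grip_force: 0.0
```

```bash
python3 go.py 533 -222 545; python3 go.py 533 -222 410
```

```text
[  0. 163.   2.] [-0.   0.3  0. ]
[  1. 163. 137.] [-0.   0.3  0. ]
```

```bash
python3 go.py 537 -205 545; python3 go.py 537 -205 385; python3 go.py 537 -205 329
```

```text
[  0. 145.   2.] [-0.   0.3  0. ]
[  1. 145. 162.] [-0.   0.3  0. ]
[  1. 145. 218.] [-0.   0.3  0. ]
```

drive_tool([
  [0,0,36,0,0,0,0],
  [0,0,72,0,0,0,0],
  [0,0,108,0,0,0,0],
  [0,0,144,0,0,0,0],
  [0,0,146,0,0,0,0],
  [0,0,146,0,0,0,0],
  [0,0,146,30,0,0,0],
  [0,0,146,60,0,0,0],
])

```text
clock: 7.02
ee_pos: [537.3, -205.0, 490.4]
eef_rot: [[0.975, -0.224, 0.005], [-0.224, -0.975, -0.003], [0.005, 0.001, -1.0]]
wrist_force: [0.9, -0.2, -0.3]
gripper_width: 0.108
grip_force: 0.0
```

```bash
python3 go.py 537 -205 385; python3 go.py 537 -205 329
```

```text
[ -1.  -0. 105.] [ 0.1 -0.3  0. ]
[ -1.  -0. 161.] [ 0.1 -0.3  0. ]
```

drive_tool([
  [0,0,0,30,0,0,0],
  [0,0,0,60,0,0,0],
  [0,0,0,85,0,0,0],
  [0,0,0,95,0,0,0],
  [0,0,0,105,0,0,0],
  [0,0,0,112,0,0,0],
  [0,0,0,119,0,0,0],
  [0,0,0,126,0,0,0],
])

```text
clock: 7.68
ee_pos: [537.7, -205.6, 365.0]
eef_rot: [[0.974, -0.225, 0.004], [-0.225, -0.974, -0.0], [0.004, -0.001, -1.0]]
wrist_force: [-0.5, 3.4, 8.4]
gripper_width: 0.005
grip_force: 3.6
```

drive_tool([
  [0,0,0,7,0,0,0],
  [0,0,0,14,0,0,0],
  [0,0,0,20,0,0,0],
  [0,0,0,26,0,0,0],
  [0,0,0,31,0,0,0],
])

```text
clock: 8.1
ee_pos: [538.2, -205.5, 334.6]
eef_rot: [[0.974, -0.225, 0.006], [-0.225, -0.974, 0.0], [0.006, -0.001, -1.0]]
wrist_force: [0.9, 6.1, 7.4]
gripper_width: 0.004
grip_force: 3.7
```

Moving it; ease to the stop.

drive_tool([
  [0,0,0,2,0,0,0],
  [0,0,0,4,0,0,0],
  [0,0,0,6,0,0,0],
  [0,0,0,7,0,0,0],
  [0,0,0,8,0,0,0],
  [0,0,0,8,0,0,0],
])

```text
clock: 8.6
ee_pos: [538.4, -205.6, 329.2]
eef_rot: [[0.974, -0.225, 0.005], [-0.225, -0.974, -0.0], [0.005, -0.001, -1.0]]
wrist_force: [-4.9, 7.2, 19.2]
gripper_width: 0.002
grip_force: 9.8
```

drive_tool([
  [0,0,0,1,0,0,0],
  [0,0,0,2,0,0,0],
  [0,0,0,2,0,0,0],
  [0,0,0,2,0,0,0],
  [0,0,0,2,0,0,0],
])

```text
clock: 9.02
ee_pos: [538.5, -205.6, 329.1]
eef_rot: [[0.974, -0.224, 0.005], [-0.224, -0.974, -0.0], [0.005, -0.001, -1.0]]
wrist_force: [-9.1, 9.4, 29.7]
gripper_width: 0.005
grip_force: 14.6
```

drive_tool([
  [0,0,0,-30,0,0,0],
  [0,0,0,-60,0,0,0],
  [0,0,0,-100,0,0,0],
  [0,0,0,-140,0,0,0],
  [0,0,0,-140,0,0,0],
])

```text
clock: 9.43
ee_pos: [538.0, -206.3, 473.1]
eef_rot: [[0.974, -0.225, 0.016], [-0.225, -0.974, -0.01], [0.018, 0.006, -1.0]]
wrist_force: [0.0, -1.0, 1.7]
gripper_width: 0.004
grip_force: 0.0
```

```bash
python3 - <<'E'
from workcell import manip
import cv2,numpy as np
from fit import *
x=[543.98,-176.24,-.226]
im=manip.camera("scene")["image"][:,:,::-1].copy()
for P,c in [(bar(222,37,15,0),(0,0,255)),(bar(340,-37,15,0),(0,0,255)),(bar(340,37,15,0),(0,0,255)),(grip(0,0,1.37),(0,255,0)),(grip(0,0,1.2),(255,0,0))]:
    cv2.circle(im,tuple(int(round(v)) for v in proj("s",W(P,x))),2,c,-1)
cv2.imwrite("pics/c3.png",cv2.resize(im[60:320,180:400],None,fx=2.2,fy=2.2))
for h in (1.37,0): print(np.round(W(grip(0,0,h),x)))
E
python3 go.py 560 -75 500
```

```text
[579. -23. 223.]
[599.  63. 115.]
[  -7. -133.  -32.] [ 0.2 -0.7  0. ]
```

View pics/c3.png

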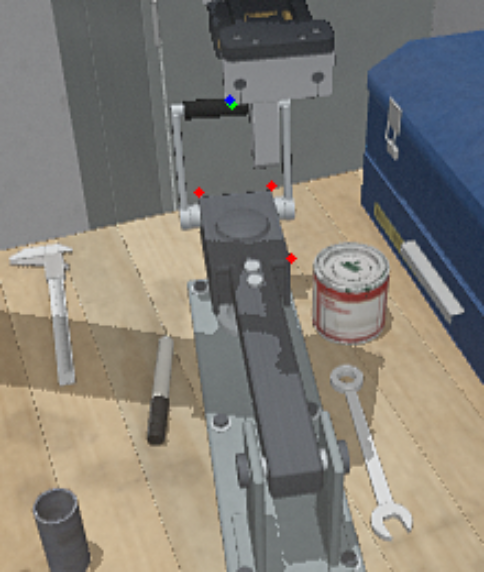

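```bash
python3 go.py 579 -23 480
```

```text
[  -1. -188.  -12.] [ 0.2 -0.7  0. ]
```

drive_tool([
  [60,-1,-38,-12,0,0,0],
  [60,-1,-76,-12,0,-0.5,0],
  [60,-1,-114,-12,0,-0.5,0],
  [60,-1,-150,-12,0,-0.5,0],
  [60,-1,-188,-12,0,-0.5,0],
  [60,-1,-188,-12,0,-0.5,0],
  [60,-1,-188,-12,0,-0.5,0],
  [60,-1,-188,-12,0,-0.5,0],
])

```text
clock: 10.15
ee_pos: [578.1, -22.6, 473.1]
eef_rot: [[0.974, -0.225, -0.009], [-0.225, -0.974, 0.002], [-0.009, 0.0, -1.0]]
wrist_force: [-0.2, -0.5, -0.5]
gripper_width: 0.537
grip_force: 0.0
```

```bash
python3 go.py 579 -23 404
python3 - <<'E'
from workcell import manip
import cv2,numpy as np
s=manip.sense();p=manip.camera("wrist")
P=np.array([579,-23,223.]); H=p["hand_eye"]
t=s["eef_rot"].T@(P-s["ee_pos"]); c=H[:3,:3].T@(t-H[:3,3]); K=p["intrinsics"]
u=(int(K[0,2]-K[0,0]*c[0]/c[2]),int(K[1,2]+K[1,1]*c[1]/c[2])); print(u)
im=p["image"][:,:,::-1].copy(); cv2.circle(im,u,3,(0,0,255),-1); cv2.imwrite("pics/w2.png",im)
E
```

```text
[ 2.  0. 69.] [0.  0.5 0. ]
(318, 211)
```

View pics/w2.png

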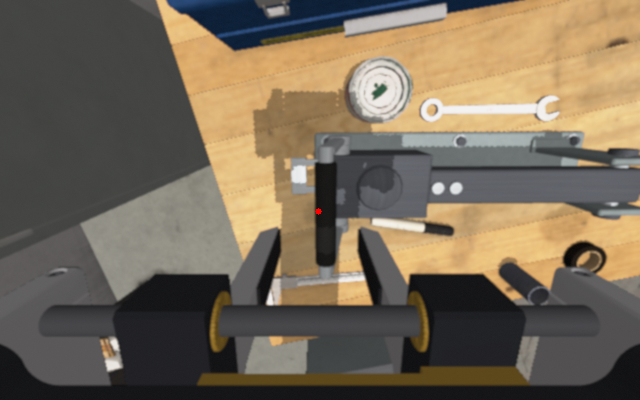

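drive_tool([
  [50,2,7,30,0,0.5,0],
  [50,2,7,58,0,0.5,0],
  [50,2,7,68,0,0.5,0],
  [10,2,7,68,0,0.5,0],
  [10,2,7,68,0,0.5,0],
  [10,2,7,68,0,0.5,0],
  [10,2,7,68,0,0.5,0],
  [10,2,7,68,0,0.5,0],
], force=10)

```text
clock: 10.87
ee_pos: [578.3, -29.6, 407.4]
eef_rot: [[0.974, -0.225, 0.003], [-0.225, -0.974, -0.001], [0.003, -0.0, -1.0]]
wrist_force: [-0.2, 0.6, 0.8]
gripper_width: 0.212
grip_force: 0.7
```

drive_tool([
  [10,0,0,0,0,0,0],
  [10,0,0,0,0,0,0],
  [10,0,0,0,0,0,0],
])

```text
clock: 11.12
ee_pos: [578.3, -29.5, 407.2]
eef_rot: [[0.974, -0.225, 0.003], [-0.225, -0.974, -0.0], [0.003, -0.0, -1.0]]
wrist_force: [0.3, 0.3, 6.2]
gripper_width: 0.186
grip_force: 10.0
```

Run:
```python
from fit import *
g0=grip(0,0,1.43)
for h in np.arange(1.33,-.01,-.1): print(round(h,2),np.round((grip(0,0,h)-g0)[1:]*[-1,-1]))
```

```text
1.33 [-11.   2.]
1.23 [-21.   5.]
1.13 [-31.   9.]
1.03 [-41.  15.]
0.93 [-50.  21.]
0.83 [-59.  28.]
0.73 [-67.  36.]
0.63 [-73.  44.]
0.53 [-79.  53.]
0.43 [-85.  63.]
0.33 [-89.  73.]
0.23 [-92.  84.]
0.13 [-94.  95.]
0.03 [-95. 106.]
```

drive_tool([
  [10,0,-11,3,0,0,0],
  [10,0,-21,6,0,0,0],
  [10,0,-31,11,0,0,0],
  [10,0,-41,17,0,0,0],
  [10,0,-50,23,0,0,0],
  [10,0,-59,30,0,0,0],
  [10,0,-67,38,0,0,0],
  [10,0,-67,38,0,0,0],
])

```text
clock: 11.78
ee_pos: [593.2, 37.4, 365.3]
eef_rot: [[0.975, -0.224, -0.0], [-0.224, -0.975, 0.002], [-0.0, -0.002, -1.0]]
wrist_force: [4.9, 1.0, -1.3]
gripper_width: 0.186
grip_force: 10.0
```

drive_tool([
  [10,0,-6,8,0,0,0],
  [10,0,-12,17,0,0,0],
  [10,0,-18,27,0,0,0],
  [10,0,-22,37,0,0,0],
  [10,0,-25,48,0,0,0],
  [10,0,-27,59,0,0,0],
  [10,0,-28,66,0,0,0],
  [10,0,-28,66,0,0,0],
])

```text
clock: 12.45
ee_pos: [599.1, 62.4, 299.5]
eef_rot: [[0.974, -0.225, -0.002], [-0.225, -0.974, -0.002], [-0.002, 0.003, -1.0]]
wrist_force: [1.2, -7.6, -1.0]
gripper_width: 0.187
grip_force: 10.0
```

drive_tool([
  [10,0,0,2,0,0,0],
  [10,0,0,4,0,0,0],
  [10,0,0,6,0,0,0],
  [10,0,0,6,0,0,0],
])

```text
clock: 12.78
ee_pos: [599.9, 62.2, 297.2]
eef_rot: [[0.974, -0.225, 0.001], [-0.225, -0.974, -0.003], [0.001, 0.003, -1.0]]
wrist_force: [-3.5, -8.1, 11.7]
gripper_width: 0.19
grip_force: 10.0
```

drive_tool([
  [50,0,0,0,0,0,0],
  [50,0,0,0,0,0,0],
  [50,0,0,0,0,0,0],
  [50,0,0,0,0,0,0],
  [50,0,0,-25,0,0,0],
  [0,0,0,-60,0,0,0],
  [0,0,0,-60,0,0,0],
  [0,0,0,-60,0,0,0],
])

```text
clock: 13.45
ee_pos: [599.8, 63.3, 357.6]
eef_rot: [[0.974, -0.225, 0.004], [-0.225, -0.974, 0.0], [0.004, -0.001, -1.0]]
wrist_force: [0.4, 0.4, -0.9]
gripper_width: 0.353
grip_force: 0.0
```

drive_tool([
  [0,0,0,0,0,0,0],
  [0,0,0,0,0,0,0],
  [0,0,0,0,0,0,0],
  [0,0,0,0,0,0,0],
])

```text
clock: 13.78
ee_pos: [599.0, 63.1, 354.2]
eef_rot: [[0.974, -0.225, -0.002], [-0.225, -0.974, 0.0], [-0.002, 0.0, -1.0]]
wrist_force: [-0.4, -0.6, 0.4]
gripper_width: 0.071
grip_force: 0.0
```

```bash
python3 go.py 599 62 323
```

```text
[ 0.  1. 31.] [ 0.   0.1 -0. ]
```

Stop likely reached (11.7 N). Confirm by pressing from above with closed fingers (expect contact at TCP z ≈ 323).

drive_tool([
  [0,0,0,10,0,0,0],
  [0,0,0,20,0,0,0],
  [0,0,0,26,0,0,0],
  [0,0,0,30,0,0,0],
  [0,0,0,33,0,0,0],
  [0,0,0,33,0,0,0],
  [0,0,0,33,0,0,0],
])

```text
clock: 14.37
ee_pos: [599.2, 63.1, 323.1]
eef_rot: [[0.974, -0.225, -0.002], [-0.225, -0.974, -0.0], [-0.002, 0.001, -1.0]]
wrist_force: [-3.4, 0.7, 5.7]
gripper_width: 0.008
grip_force: 2.9
```

drive_tool([
  [0,0,0,2,0,0,0],
  [0,0,0,3,0,0,0],
  [0,0,0,3,0,0,0],
])

```text
clock: 14.62
ee_pos: [599.4, 63.1, 322.7]
eef_rot: [[0.974, -0.225, -0.002], [-0.225, -0.974, -0.0], [-0.002, 0.001, -1.0]]
wrist_force: [-9.0, 0.7, 17.8]
gripper_width: 0.007
grip_force: 8.7
```

drive_tool([
  [0,0,0,-30,0,0,0],
  [0,0,0,-70,0,0,0],
  [0,0,0,-110,0,0,0],
  [0,0,0,-150,0,0,0],
  [0,0,-30,-180,0,0,0],
  [0,0,-30,-180,0,0,0],
  [0,0,-30,-180,0,0,0],
])

```text
clock: 15.2
ee_pos: [606.2, 93.1, 501.9]
eef_rot: [[0.975, -0.223, 0.005], [-0.223, -0.975, -0.0], [0.004, -0.001, -1.0]]
wrist_force: [-0.3, -0.9, -1.5]
gripper_width: 0.006
grip_force: 0.0
```

Run:
```python
from workcell import manip
import cv2,numpy as np
from fit import *
x=[543.98,-176.24,-.226]
im=manip.camera("scene")["image"][:,:,::-1].copy()
for P,c in [(bar(222,37,15,0),(0,0,255)),(bar(340,-37,15,0),(0,0,255)),(bar(340,37,15,0),(0,0,255)),(grip(0,0,0),(0,255,0)),(grip(0,0,.1),(255,0,0))]:
    cv2.circle(im,tuple(int(round(v)) for v in proj("s",W(P,x))),1,c,-1)
cv2.imwrite("pics/c4.png",cv2.resize(im[60:320,180:400],None,fx=2.2,fy=2.2))
```

```text
(no output)
```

View pics/c4.png

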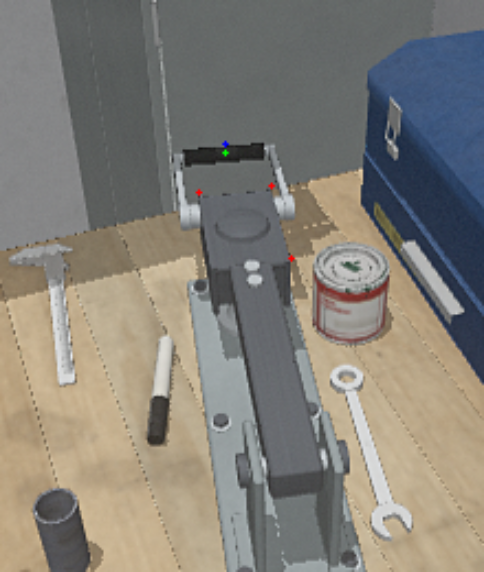

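The picture shows the head level: its corners are at the predicted spots near (200,192) and (272,186). The grip sits on the locked mark at (225,153), and the tin, spanner and marker haven't moved.

```bash
python3 -c "
from workcell import manip
print(manip.job_done())"
```

```text
the job is handed in; nothing more can be done
None
```

The job is handed in, with no verdict returned: the handle was raised, the head pressed to its stop on the ball, and the handle pressed down to its lock stop in about 15 s; the last picture shows both down, the arm clear and the loose things unmoved.

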